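# Rake two jars from the sloped stock bins onto the set-up tray

## Robot

A 6-joint arm with a two-finger parallel gripper is mounted at the origin on the work surface. World frame = base frame: x ahead of the robot, y to its left, z up, the work surface at z = 0. Lengths are in m, angles in rad, forces in N, time in s.
With the tool pointing down it reaches from about 0.35 to 0.775 m from the base axis. Payload 5.5 kg.
Tool frame: the origin (TCP) lies midway between the tips of the shut fingers; the grasp point (between the pads) lies 19 mm behind it; z points along the fingers, y is the line along which they close (so a half turn about z gives the same grasp; the last joint's range is limited). The gripper opens to 85 mm and grips with 20 to 120 N. Pads are 22 mm wide; open, the fingers measure 114 mm over their backs; the gripper's body (76 mm by 85 mm) begins 54 mm behind the grasp point. The pads swing forward as they close: fully open they stand 13 mm farther back than shut.
Start: joints at [-1.244, 0.313, 0.046, 1.304, 0, 1.431], TCP at [0.259, -0.514, 0.231] pointing down, gripper open.
Joint ranges: [-2.76, 2.76], [-0.86, 1.69], [-1.03, 1.26], [-2.2, 2.34], [-1.47, 1.5], [-3.14, 3.14]. Speed limits (rad/s): [2.57, 2.57, 3.14, 3.14, 3.14, 3.14].

## Interface

Orientations are given as a unit quaternion [w, x, y, z].
In Python, from workcell import get_state, read_camera, camera_info, hand_in, recognise gives the robot as it stands.
- The arm moves only by the tool arm_command, never from a script. Its argument "moves" is one flat list of numbers, 7 for each row, row after row: the opening, from -1 (shut) to 1 (fully open), then the shift along the tool's x, y, z in mm, then the turn, a rotation vector about the tool's x, y, z in rad. A call has 1 to 8 rows; each row shifts and turns the commanded pose from where the row before left it, along the tool's axes as they then stand; what a row does not reach is not made up. A row lasts 1/8 s, in which the tool goes at most 62.5 mm and 10.7 degrees, less where a joint would pass 70% of its speed; a pose out of reach is approached as far as the arm can. A call with a gripper value outside its range is refused whole. The fingers move at their own pace and stop on an object; "newtons" is the grip in N (left out, the last holds). Time passes only in rows, so rows that do not move let the fingers close. It gives the time, the measured TCP pose, the force, the opening and the grip force at its end, in the units of the state.
- get_state(): the state, without advancing time (a new reading comes with each control period).
- read_camera(name): name is "scene" or "top" or "wrist"; returns (picture, depth): 480x640x3 uint8, blue, green, red; 480x640 float32, m along the optical axis (not along the pixel's ray), 0 where there is no reading.
- camera_info(name): a dict with "fovy" (degrees; the focal length in pixels is half the picture's height over the tangent of half this angle, whatever the lens; pixels are square), "cx", "cy" (the principal point, pixels), "k1" (the pictures are not rectified: a ray, as slopes to the right and down, at radius r is drawn at 1 + k1 r^2 times it, then the intrinsics apply), "eye" and "orientation" of the camera in the world; the wrist camera has in their place "tool_from_camera" (4x4, takes a point from camera to tool coordinates, whose origin is the TCP and whose axes are the flange's). Camera axes: x right, y down, z forward; pixel columns grow to the right and rows downward; lengths in m; the calibration is good to about 2 mm. A picture is of the moment at which its call begins: read the wrist's pose just before it. camera_info takes no time and is no camera call.
- hand_in(): hands the job in; it is judged then, once.
Trained networks look in the newest picture that a camera, given by its name, has taken for a name from the list of things; names that differ only in an ending like _2 or _b are one class to them, and where a whole thing is asked for, a point or a joint stands for the part that bears it (a point fixed in the world has none). Each returns a list of dicts, best first, with "confidence" (0 to 1); they miss things now and then, are a little off and sometimes report something else, mostly with a low value. They report only what shows in the picture. A call takes as long as a camera call.
- recognise(camera, label): "point" ([column, row] in pixels, amid what is visible of it).
The state is a dict: "clock": time; "joint_pos": joint angles; "qvel": joint speeds; "tau": joint torques, N m; "tcp_pos": TCP position; "orientation": TCP orientation; "wrist_force": force on the tool from outside, world axes, zero at the start; "ft_torque": the same for the moment, N m; "finger_gap": finger opening in m; "grip_force": force on a finger pad.
Only numpy, scipy, OpenCV 4.12 (cv2) and the standard library are available. Lean on these libraries where they do the work, as an engineer would, in place of code of your own. Each camera call takes 0.05 s, during which the arm holds its last target. There are 200 camera calls.

## Task

Set out the tray for the next patient: slide the red-lidded jar and the yellow-lidded jar forward out of their blue stock bins and down onto the steel tray in front, so that both stand upright and flat on the tray, wholly clear of the bins. Slide them, do not lift them out or knock them over. Leave the white-lidded and green-lidded jars where they are, and do not disturb the gel bottle or the glove carton.

Things in the scene. Friction and masses are not known exactly. Their poses are not given: they have to be found in the camera images.
- rack: Low grey steel stand (150 x 270 x 19 mm) carrying four identical blue stock bins side by side, 70 mm apart (bin centre lines at y = +105, +35, -35, -105 mm of this frame). Fixed. Origin on the table top, below the middle of the line of bin mouths; +x points from the mouths to the backs of the bins, away from the robot, z up. The tray lies on its -x side.
- tray: Fixed low steel tray, 130 (x) by 290 (y) mm, in front of the bin mouths; its floor's top is 4 mm above the table. Rim 12 mm high and 4 mm thick on the near side (-x) and both ends; the +x side is open and meets the bin mouths. Origin at the centre of its underside; axes parallel to the rack's; the bin mouths are at x = +65 mm.
- bin_red: Fixed blue bin holding the red-lidded jar (any of the four places). Origin: middle of the floor's front edge, upper face, 8 mm above the table: a 4 mm step down to the tray floor. x runs up the floor to the back, rising 8 degrees; z square to the floor. Inside 60 mm wide; 3 mm side walls 38 mm high (20 mm over the front 40 mm); back wall 38 mm high, inner face at x = 142 mm; no top or front.
- jar_red: Loose round jar, grey body 37 mm across and 20 mm high, red lid 40 mm across and 12 mm high: 32 mm high in all, about 60 g. Origin: centre of its underside, z up through the lid. Stands in its bin, centred to within a few mm, with at least 50 mm free behind it.
- bin_yellow: Fixed blue bin holding the yellow-lidded jar (any of the four places). Origin: middle of the floor's front edge, upper face, 8 mm above the table: a 4 mm step down to the tray floor. x runs up the floor to the back, rising 8 degrees; z square to the floor. Inside 60 mm wide; 3 mm side walls 38 mm high (20 mm over the front 40 mm); back wall 38 mm high, inner face at x = 142 mm; no top or front.
- jar_yellow: Loose round jar, grey body 37 mm across and 20 mm high, yellow lid 40 mm across and 12 mm high: 32 mm high in all, about 60 g. Origin: centre of its underside, z up through the lid. Stands in its bin, centred to within a few mm, with at least 50 mm free behind it.
- bin_white: Fixed blue bin holding the white-lidded jar (any of the four places). Origin: middle of the floor's front edge, upper face, 8 mm above the table: a 4 mm step down to the tray floor. x runs up the floor to the back, rising 8 degrees; z square to the floor. Inside 60 mm wide; 3 mm side walls 38 mm high (20 mm over the front 40 mm); back wall 38 mm high, inner face at x = 142 mm; no top or front.
- jar_white: Loose round jar, grey body 37 mm across and 20 mm high, white lid 40 mm across and 12 mm high: 32 mm high in all, about 60 g. Origin: centre of its underside, z up through the lid. Stands in its bin, centred to within a few mm, with at least 50 mm free behind it.
- bin_green: Fixed blue bin holding the green-lidded jar (any of the four places). Origin: middle of the floor's front edge, upper face, 8 mm above the table: a 4 mm step down to the tray floor. x runs up the floor to the back, rising 8 degrees; z square to the floor. Inside 60 mm wide; 3 mm side walls 38 mm high (20 mm over the front 40 mm); back wall 38 mm high, inner face at x = 142 mm; no top or front.
- jar_green: Loose round jar, grey body 37 mm across and 20 mm high, green lid 40 mm across and 12 mm high: 32 mm high in all, about 60 g. Origin: centre of its underside, z up through the lid. Stands in its bin, centred to within a few mm, with at least 50 mm free behind it.
- gel: Loose clear gel bottle with blue cap, 60 mm across, 150 mm high, standing to the right of the tray. Origin: centre of its underside.
- gloves: Loose glove carton, 120 x 220 x 71 mm, blue top, lying to the left of the bins. Origin: centre of its underside.

How it is judged:
At the end, for the whole second after the job is handed in: Red and yellow jars upright (3 deg), at rest on the tray floor inside its rims, centres at least 18 mm in front of the bin mouths; white and green jars upright in their bins within 15 mm of their starts; gel bottle and glove carton within 30 mm of theirs (x of jar_red in the frame of tray between -0.065 and 0.047 m and y of jar_red in the frame of tray between -0.145 and 0.145 m and height (world z) of each of jar_red, jar_yellow below 0.007 m and angle between each of jar_red, jar_yellow's own z axis and vertical below 0.06 rad and linear speed of each of jar_red, jar_yellow below 0.02 m/s and x of jar_yellow in the frame of tray between -0.065 and 0.047 m and y of jar_yellow in the frame of tray between -0.145 and 0.145 m and distance of each of jar_white, jar_green from where it was at the start of the episode below 0.015 m and angle between each of jar_white, jar_green's own z axis and vertical below 0.25 rad and distance of each of gel, gloves from where it was at the start of the episode below 0.03 m); the robot touches nothing.
It fails at once if the red or yellow jar is lifted clear instead of slid (underside over 60 mm above the table) (height (world z) of any of jar_red, jar_yellow above 0.06 m).
It fails at once if the red or yellow jar is knocked over (tilted more than 45 degrees) (angle between any of jar_red, jar_yellow's own z axis and vertical above 0.785 rad).
It fails at once if the white or green jar is shifted more than 15 mm (distance of any of jar_white, jar_green from where it was at the start of the episode above 0.015 m).
It fails at once if the gel bottle or the glove carton is shifted more than 30 mm (distance of any of gel, gloves from where it was at the start of the episode above 0.03 m).
It also fails if it takes over 43 s, if anything falls off the work surface, if the arm or the gripper's body presses on something with over 40 N, if the wrist force passes 120 N, or if a joint passes its speed limit or range.

## Working session

There is one attempt and no reset: what is moved stays moved. The work goes in short steps, Python scripts to look and compute and a tool call to move; the robot and the scene stay as the last step left them, time stands still between calls to the robot, and variables do not carry over. Pictures are saved under pics/ and viewed, at most 10 in all, crops included, and the job is handed in when it is done.

Besides the shell and the picture viewer there is one more tool, called after "Request:" by a JSON object that holds its "fn" and its "kwargs", one argument or row to a line. arm_command: Moves the arm, as the interface text tells. Its arguments: {"type":"object","properties":{"moves":{"type":"array"},"newtons":{"type":"number"}},"required":["moves"]}

```bash
mkdir -p pics
cat > h.py <<'E'
import numpy as np, cv2
from scipy.spatial.transform import Rotation as R
from workcell import *
def q2R(q): return R.from_quat([q[1],q[2],q[3],q[0]]).as_matrix()
def cloud(cam):
    st=get_state(); img,d=read_camera(cam); ci=camera_info(cam)
    f=240/np.tan(np.radians(ci["fovy"])/2)
    K=np.array([[f,0,ci["cx"]],[0,f,ci["cy"]],[0,0,1.]])
    uv=np.stack(np.meshgrid(np.arange(640.),np.arange(480.)),-1).reshape(-1,1,2)
    n=cv2.undistortPoints(uv,K,np.array([ci["k1"],0,0,0.])).reshape(480,640,2)
    P=np.dstack([n*d[...,None],d])
    if cam=="wrist":
        T=np.array(ci["tool_from_camera"]); P=P@T[:3,:3].T+T[:3,3]
        Rm,t=q2R(st["orientation"]),np.array(st["tcp_pos"])
    else:
        o=np.array(ci["orientation"]); Rm=q2R(o) if o.size==4 else o.reshape(3,3); t=np.array(ci["eye"])
    P=P@Rm.T+t; P[d<=0]=np.nan
    return img,P
E
python3 - <<'E'
from h import *
for c in ("top","scene"):
    img,P=cloud(c); cv2.imwrite(f"pics/{c}.png",img)
    for n in ["jar_red","jar_yellow","jar_white","jar_green","gel","gloves","tray","bin_red","bin_yellow","rack"]:
        for r in recognise(c,n)[:2]:
            u,v=map(int,r["point"]); p=np.nanmedian(P[v-2:v+3,u-2:u+3].reshape(-1,3),0)
            print(c,n,round(r["confidence"],2),u,v,p.round(3))
s=get_state();print(s["tcp_pos"],s["orientation"],s["clock"],camera_info("top"))
E
```

```text
top jar_red 0.5 264 231 [0.556 0.135 0.05 ]
top jar_red 0.4 311 277 [0.445 0.024 0.005]
top jar_yellow 0.46 348 225 [ 0.566 -0.069  0.047]
top jar_yellow 0.43 264 232 [0.554 0.135 0.05 ]
top jar_white 0.56 292 231 [0.555 0.068 0.048]
top jar_green 0.67 317 235 [0.544 0.007 0.046]
top gel 0.89 493 218 [ 0.564 -0.405  0.112]
top gel 0.38 316 216 [0.595 0.008 0.02 ]
top gloves 0.77 114 265 [0.48  0.497 0.073]
top tray 0.61 309 276 [0.447 0.029 0.005]
top bin_red 0.63 261 225 [0.571 0.142 0.051]
top bin_red 0.59 295 234 [0.547 0.06  0.047]
top bin_yellow 0.9 347 209 [ 0.611 -0.07   0.021]
scene jar_red 0.75 358 273 [0.574 0.143 0.049]
scene jar_red 0.33 278 243 [ 0.577 -0.062  0.048]
scene jar_yellow 0.65 280 245 [ 0.579 -0.055  0.048]
scene jar_white 0.57 332 262 [0.569 0.076 0.049]
scene jar_white 0.17 159 191 [ 0.593 -0.396  0.085]
scene jar_green 0.68 306 250 [0.564 0.007 0.048]
scene gel 0.91 162 190 [ 0.588 -0.39   0.085]
scene gloves 0.83 539 316 [0.52  0.526 0.07 ]
scene tray 0.8 345 234 [0.423 0.036 0.004]
scene bin_red 0.97 356 285 [0.582 0.146 0.021]
scene bin_red 0.44 266 255 [ 0.598 -0.082  0.018]
scene bin_yellow 0.97 265 257 [ 0.607 -0.08   0.02 ]
scene bin_yellow 0.72 354 285 [0.584 0.141 0.021]
scene rack 0.63 305 295 [0.65  0.054 0.003]
[ 0.25875561 -0.51350909  0.23132747] [ 4.04695621e-05  9.72888983e-01  2.31272620e-01 -1.21835475e-05] 1.1 {'fovy': 53.514870684261744, 'cx': 311.07743814588207, 'cy': 237.51441289733458, 'k1': -0.12989031485319197, 'eye': array([0.38361594, 0.0240326 , 1.18704895]), 'orientation': array([ 0.04737856, -0.69634905,  0.71455674, -0.04755978])}
```

View pics/top.png

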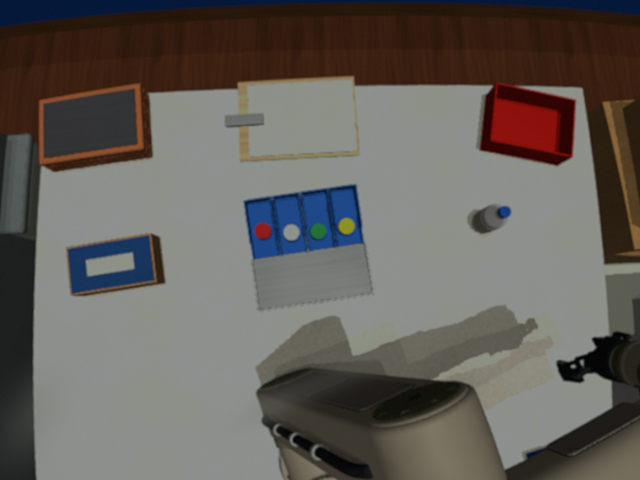

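View pics/scene.png

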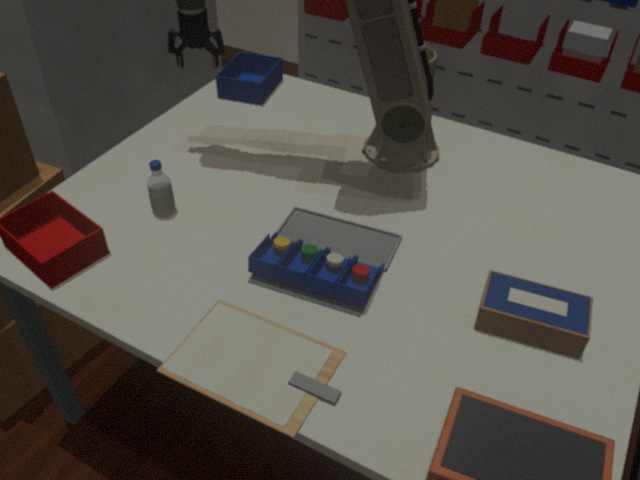

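The top view shows red (263,231), white (291,232), green (318,232) and yellow (346,226), so red is in the leftmost bin and yellow in the rightmost. The networks' jar_yellow hit at (264,232) is actually red. The scene view shows the same order. Next I fit the rack pose and lid centres.

Run:
```python
from h import *
from scipy.optimize import minimize
blue=[]
for c in ("top","scene"):
    img,P=cloud(c); hsv=cv2.cvtColor(img,cv2.COLOR_BGR2HSV); H,S,V=cv2.split(hsv)
    x,y,z=np.moveaxis(P,-1,0)
    roi=(x>.35)&(x<.75)&(y>-.2)&(y<.25)
    m=roi&(H>100)&(H<130)&(S>120)&(z>.012); pts=P[m]; 
    r=cv2.minAreaRect(pts[:,:2].astype(np.float32)); print(c,"blue",len(pts),np.round(r[0],4),np.round(r[1],4),r[2])
    hi=pts[pts[:,2]>.056]; r=cv2.fitLine(hi[:,:2].astype(np.float32),cv2.DIST_HUBER,0,.01,.01).ravel();print(" backwall",len(hi),r.round(3),"yaw",np.degrees(np.arctan2(-r[0]*np.sign(r[1]),abs(r[1]))), hi.mean(0).round(4))
    for n,h0,h1,smin in (("red",0,8,100),("yellow",20,34,100),("green",45,85,80),("white",0,180,-1)):
        mm=roi&(z>.035)&(z<.06)&((S>smin) if smin>0 else (S<70)&(V>90))&(((H>=h0)&(H<=h1))|((n=="red")&(H>172)))
        k,l,s,ce=cv2.connectedComponentsWithStats(mm.astype(np.uint8))
        if k<2: print(c,n,"none"); continue
        i=1+s[1:,4].argmax(); q=P[l==i]; top=q[q[:,2]>np.percentile(q[:,2],50)-.004]
        (cx,cy),rad=cv2.minEnclosingCircle(top[:,:2].astype(np.float32)); print(c,n,len(q),np.median(q,0).round(4),"circ",round(cx,4),round(cy,4),round(rad,4),ce[i].round(0))
    t=roi&(z<.02)&(S<60)
    if c=="top": cv2.imwrite("pics/topcrop.png",cv2.resize(img[170:330,220:400],None,fx=4,fy=3.7,interpolation=cv2.INTER_CUBIC)*1)
```

```text
top blue 4644 [0.5806 0.0384] [0.1416 0.2724] 7.184455394744873
 backwall 379 [ 0.107 -0.994  0.624  0.033] yaw 6.123576 [0.6173 0.0403 0.062 ]
top red 180 [0.558  0.138  0.0497] circ 0.5574 0.1385 0.0184 [263. 230.]
top yellow 186 [ 0.5639 -0.0635  0.0474] circ 0.5646 -0.064 0.0188 [346. 226.]
top green 189 [0.5535 0.0045 0.0468] circ 0.5537 0.0048 0.0191 [318. 231.]
top white 205 [0.5524 0.0697 0.0481] circ 0.5524 0.0693 0.0196 [291. 232.]
scene blue 1614 [0.5819 0.0449] [0.1422 0.273 ] 7.3858866691589355
 backwall 512 [ 0.115 -0.993  0.634  0.061] yaw 6.6151857 [0.628  0.0669 0.0622]
scene red 185 [0.5641 0.1455 0.0489] circ 0.5614 0.1418 0.0215 [361. 271.]
scene yellow 160 [ 0.5689 -0.0577  0.0459] circ 0.5674 -0.0582 0.0211 [281. 242.]
scene green 155 [0.5587 0.0106 0.046 ] circ 0.5551 0.0106 0.0213 [309. 250.]
scene white 152 [0.5532 0.0749 0.0472] circ 0.5523 0.074 0.0208 [335. 258.]
```

View pics/topcrop.png

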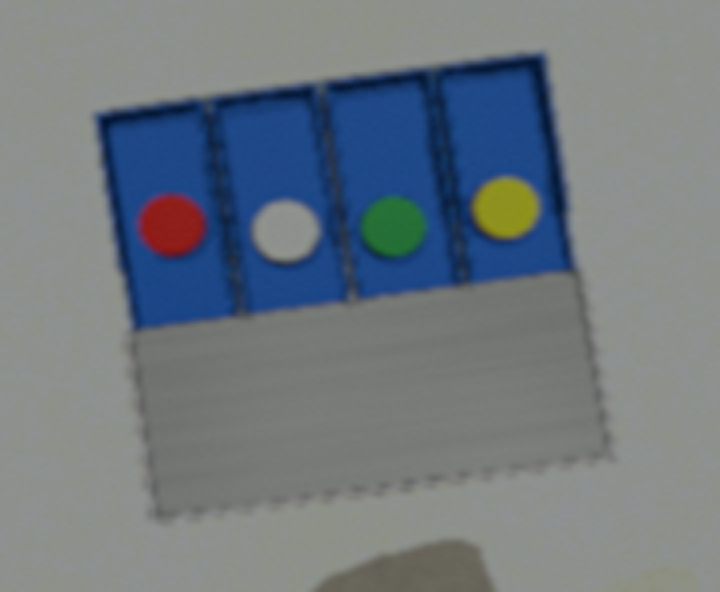

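The crop confirms the four lids are upright in their bins, red in the left one and yellow in the right. The rack yaw is about +6.8°. I'll move the wrist camera above the rack to refine this.

Request:
{"fn": "arm_command", "kwargs": {
  "moves": [-1,0,0,-35,0,0,0.174,-1,0,0,-35,0,0,0.173,-1,32,-51,0,0,0,0,-1,32,-51,0,0,0,0,-1,32,-51,0,0,0,0,-1,32,-51,0,0,0,0,-1,32,-51,0,0,0,0,-1,32,-51,0,0,0,0]
}}

```text
clock: 2.2
tcp_pos: [0.4134, -0.185, 0.3016]
orientation: [0.0, 0.998, 0.06, 0.0]
wrist_force: [-0.3, -0.1, 0.3]
finger_gap: -0.0003
grip_force: 0.0
```

Request:
{"fn": "arm_command", "kwargs": {
  "moves": [-0.72,32,-51,0,0,0,0,-0.72,32,-51,0,0,0,0,-0.72,32,-51,0,0,0,0,-0.72,32,-51,0,0,0,0,-0.72,0,0,0,0,0,0,-0.72,0,0,0,0,0,0]
}}

```text
clock: 2.95
tcp_pos: [0.5153, 0.0312, 0.3011]
orientation: [0.0, 0.998, 0.06, -0.0]
wrist_force: [-0.8, 0.2, 0.2]
finger_gap: 0.0121
grip_force: 0.0
```

```bash
cat > w.py <<'E'
from h import *
import sys
img,P=cloud("wrist"); cv2.imwrite(f"pics/{sys.argv[1]}.png",img)
s=get_state(); Rm=q2R(s["orientation"]); t=np.array(s["tcp_pos"])
print(s["clock"],t.round(4),"x",Rm[:,0].round(3),"z",Rm[:,2].round(3),"gap",s["finger_gap"])
hsv=cv2.cvtColor(img,cv2.COLOR_BGR2HSV); H,S,V=cv2.split(hsv)
x,y,z=np.moveaxis(P,-1,0); roi=(x>.35)&(x<.75)&(y>-.2)&(y<.25)
pts=P[roi&(H>100)&(H<130)&(S>110)&(z>.006)&(z<.075)]
if len(pts)>500:
    r=cv2.minAreaRect(pts[:,:2].astype(np.float32)); print("blue",len(pts),np.round(r[0],4),np.round(r[1],4),r[2])
for n,h0,h1,smin in (("red",0,8,100),("yellow",20,34,100),("green",45,85,80),("white",0,180,-1)):
    mm=roi&(z>.025)&(z<.06)&((S>smin) if smin>0 else (S<70)&(V>90))&(((H>=h0)&(H<=h1))|((n=="red")&(H>172)))
    k,l,st,ce=cv2.connectedComponentsWithStats(mm.astype(np.uint8))
    if k<2: print(n,"none"); continue
    i=1+st[1:,4].argmax(); q=P[l==i]; top=q[q[:,2]>np.median(q[:,2])-.005]
    (cx,cy),rad=cv2.minEnclosingCircle(top[:,:2].astype(np.float32))
    A=np.c_[q[:,:2],np.ones(len(q))]; g=np.linalg.lstsq(A,q[:,2],rcond=None)[0]
    print(n,len(q),np.median(q,0).round(4),"circ",round(cx,4),round(cy,4),round(rad,4),ce[i].round(0),"slope",g[:2].round(2))
E
python3 w.py w1
```

```text
3.0 [0.5152 0.0305 0.3012] x [ 0.993  0.119 -0.   ] z [-0. -0. -1.] gap 0.01172763977858604
blue 40275 [0.5755 0.0391] [0.1469 0.2793] 6.864466190338135
red 1548 [0.5577 0.1401 0.0493] circ 0.5568 0.1411 0.0198 [199. 134.] slope [0.09 0.09]
yellow 1490 [ 0.564  -0.06    0.0463] circ 0.5633 -0.0614 0.0203 [419. 153.] slope [ 0.08 -0.03]
green 1456 [0.5535 0.0076 0.0462] circ 0.5528 0.0067 0.0201 [344. 156.] slope [ 0.09 -0.  ]
white 1433 [0.551  0.0726 0.0473] circ 0.5505 0.0725 0.0199 [273. 150.] slope [0.14 0.02]
```

View pics/w1.png

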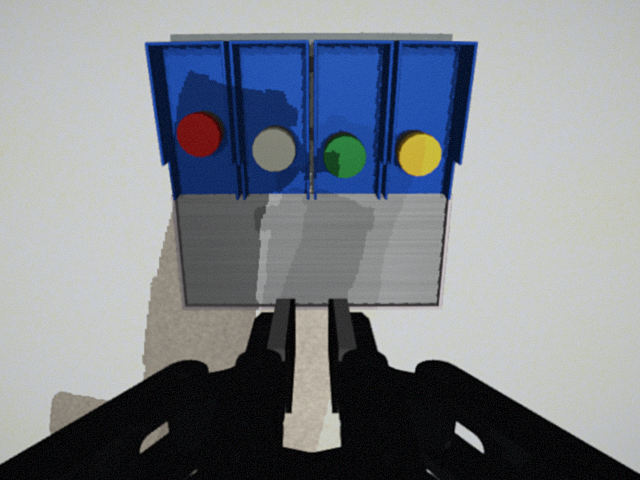

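The wrist view lines up with the bins: red (199,134), yellow (419,153), mouths along row 195. I still need the side walls' lateral positions, to centre the fingers in each bin.

Run:
```python
from h import *
img,P=cloud("wrist"); hsv=cv2.cvtColor(img,cv2.COLOR_BGR2HSV); H,S,V=cv2.split(hsv)
O=np.array([.508,.031,0]); X=np.array([.993,.119,0]); Y=np.array([-.119,.993,0])
Q=(P-O)@np.c_[X,Y,[0,0,1]]
x,y,z=np.moveaxis(Q,-1,0)
wall=(H>100)&(H<130)&(S>100)&(x>.06)&(x<.13)&(abs(y)<.16)&(z-.008-x*np.tan(np.radians(8))>.032)
v=y[wall]; h,e=np.histogram(v,np.arange(-.15,.151,.003))
print([(round(a*1000),int(b)) for a,b in zip(e+.0015,h) if b>15])
fl=(H>100)&(H<130)&(S>100)&(abs(z-.008-x*np.tan(np.radians(8)))<.005)&(x>-.01)&(x<.13)&(abs(y)<.14)
print("floor res mm by bin",[ (c,np.round(1e3*np.median((z-.008-x*np.tan(np.radians(8)))[fl&(abs(y-c)<.02)]),1), np.round(1e3*np.percentile(x[fl&(abs(y-c)<.02)],[.5,99.5]))) for c in (.105,.035,-.035,-.105)])
print("back", np.round(1e3*np.median(x[(x>.12)&(abs(y)<.12)&(z>.058)&(z<.075)&(H>100)&(S>100)]),1))
lidx=(z>.03)&(z<.055)&(((H>20)&(H<34))|(H<8)|(H>172))&(S>100)&(x>0)&(x<.1)
for c in(.1,-.1): print(c,Q[lidx&(abs(y-c)<.03)].mean(0).round(4))
tr=(S<60)&(x>-.128)&(x<-.01)&(abs(y)<.14);print("tray z",np.median(z[tr]))
```

```text
[(-136, 55), (-133, 370), (-73, 102), (-70, 301), (-64, 336), (-61, 45), (-4, 85), (-1, 257), (5, 227), (8, 69), (68, 333), (71, 59), (74, 248), (77, 151), (137, 366), (140, 95)]
floor res mm by bin [(0.105, np.float64(0.5), array([  0., 130.])), (0.035, np.float64(0.4), array([  0., 129.])), (-0.035, np.float64(0.2), array([  1., 129.])), (-0.105, np.float64(0.1), array([  1., 130.]))]
back 136.2
0.1 [0.0622 0.1026 0.049 ]
-0.1 [ 0.0445 -0.0973  0.0462]
tray z 0.004439466029103611
```

Request:
{"fn": "arm_command", "kwargs": {
  "moves": [-0.72,35,-35,0,0,0,0,-0.72,35,-35,0,0,0,0,-0.72,35,-35,0,0,0,0,-0.72,0,0,55,0,0,0,-0.72,0,0,55,0,0,0,-0.72,0,0,55,0,0,0,-0.72,0,0,55,0,0,0,-0.72,0,0,0,0,0,0]
}}

```text
clock: 4.05
tcp_pos: [0.6031, 0.1455, 0.077]
orientation: [0.0, 0.998, 0.058, -0.005]
wrist_force: [-0.6, -1.2, 0.4]
finger_gap: 0.0119
grip_force: 0.0
```

```bash
cat > p.py <<'E'
from h import *
s=get_state(); d=np.array(s["tcp_pos"])-[.508,.031,0]
print(s["clock"],"rack mm",round(1e3*d@[.993,.119,0],1),round(1e3*d@[-.119,.993,0],1),round(1e3*d[2],1),"F",np.round(s["wrist_force"],1),"gap",s["finger_gap"])
E
python3 p.py; python3 w.py w2
```

```text
4.05 rack mm 108.1 102.4 77.0 F [-0.6 -1.2  0.4] gap 0.011871994106950393
4.1 [0.6058 0.1461 0.0803] x [ 0.993  0.117 -0.004] z [-0.004 -0.001 -1.   ] gap 0.01204615624464882
blue 64841 [0.5763 0.0582] [0.1469 0.2407] 6.961242198944092
red 2642 [0.561  0.1423 0.049 ] circ 0.557 0.1418 0.0203 [312. 374.] slope [ 0.02 -0.  ]
yellow none
green 3986 [0.5586 0.0092 0.0461] circ 0.5528 0.0072 0.0211 [577. 398.] slope [ 0.   -0.01]
white 420 [0.5699 0.0679 0.0443] circ 0.566 0.0684 0.0125 [467. 367.] slope [-0.16 -0.2 ]
```

View pics/w2.png

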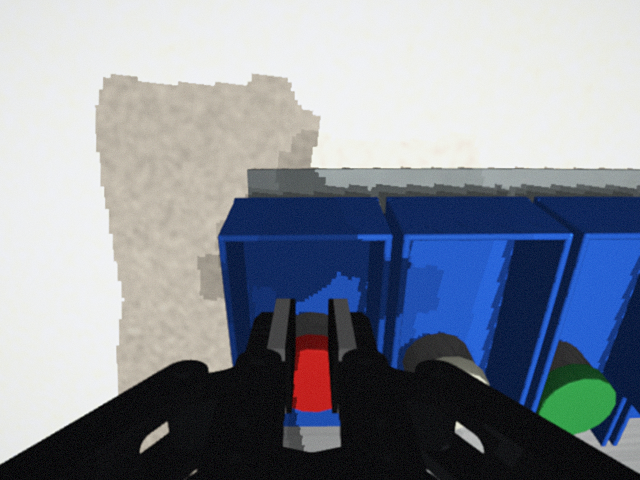

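The wrist view shows the fingers centred in the red bin behind the lid: fingers at columns 265-360, walls at 225-387. Descending.

Request:
{"fn": "arm_command", "kwargs": {
  "moves": [-0.72,0,0,26,0,0,0,-0.72,0,0,25,0,0,0,-0.72,0,0,0,0,0,0]
}}

```text
clock: 4.47
tcp_pos: [0.608, 0.1472, 0.0319]
orientation: [0.0, 0.998, 0.059, 0.001]
wrist_force: [0.3, 0.1, 0.6]
finger_gap: 0.0119
grip_force: 0.0
```

```bash
python3 p.py
```

```text
4.475 rack mm 113.2 103.5 31.9 F [0.3 0.1 0.6] gap 0.01190948778308223
```

Request:
{"fn": "arm_command", "kwargs": {
  "moves": [-0.72,-8,0,1,0,0,0,-0.72,-8,0,1,0,0,0,-0.72,-8,0,1,0,0,0,-0.72,-8,0,1,0,0,0,-0.72,-8,0,1,0,0,0,-0.72,-8,0,1,0,0,0,-0.72,-8,0,1,0,0,0,-0.72,-8,0,1,0,0,0]
}}

```text
clock: 5.48
tcp_pos: [0.543, 0.1401, 0.0221]
orientation: [0.0, 0.998, 0.06, -0.0]
wrist_force: [0.5, 0.8, 0.8]
finger_gap: 0.0121
grip_force: 0.2
```

```bash
python3 p.py; python3 w.py w3
```

```text
5.475 rack mm 47.7 104.2 22.1 F [0.5 0.8 0.8] gap 0.012080006397969066
5.525 [0.5415 0.14   0.0218] x [ 0.993  0.12  -0.002] z [-0.002 -0.    -1.   ] gap 0.012221858743877182
blue 137870 [0.5706 0.0903] [0.1432 0.1893] 6.454404354095459
red 3975 [0.5188 0.1392 0.0432] circ 0.521 0.1383 0.0216 [311. 411.] slope [0.01 0.  ]
yellow 1 [0.5522 0.1498 0.0279] circ 0.5522 0.1498 0.0001 [292. 302.] slope [0.01 0.  ]
green 5 [0.5485 0.1485 0.0481] circ 0.5487 0.1485 0.0002 [292. 342.] slope [  3.83 -17.35]
white 10336 [0.5556 0.0742 0.0471] circ 0.5512 0.0727 0.0208 [528. 344.] slope [0.04 0.  ]
```

View pics/w3.png

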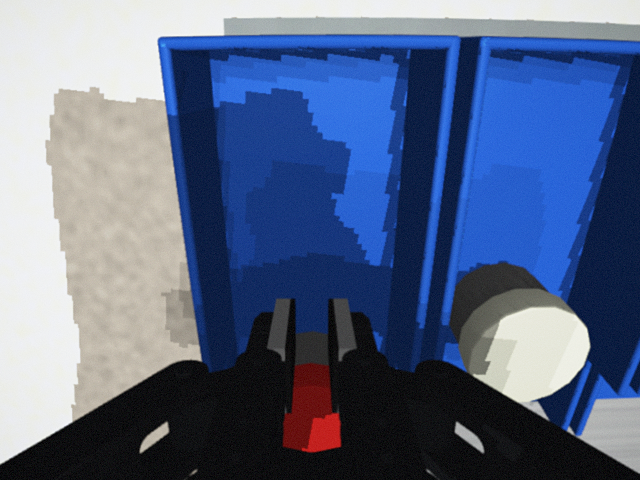

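Red is sliding ahead of the fingers (lid at (311,411)) and has dropped from 49 to 43 mm. Continuing over the step.

Request:
{"fn": "arm_command", "kwargs": {
  "moves": [-0.72,-8,0,1.1,0,0,0,-0.72,-8,0,1.1,0,0,0,-0.72,-8,0,1.1,0,0,0,-0.72,-8,0,1.1,0,0,0,-0.72,-8,0,1.1,0,0,0,-0.72,-8,0,1.1,0,0,0,-0.72,-8,0,1.1,0,0,0,-0.72,-8,0,1,0,0,0]
}}

```text
clock: 6.52
tcp_pos: [0.4796, 0.1325, 0.0135]
orientation: [0.0, 0.998, 0.06, -0.0]
wrist_force: [1.2, -0.4, 0.3]
finger_gap: 0.0119
grip_force: 0.2
```

Request:
{"fn": "arm_command", "kwargs": {
  "moves": [-0.72,0,0,0,0,0,0,-0.72,12,0,0,0,0,0]
}}

```text
clock: 6.78
tcp_pos: [0.4917, 0.134, 0.0135]
orientation: [0.0, 0.998, 0.06, -0.0]
wrist_force: [0.7, 0.5, -0.7]
finger_gap: 0.0117
grip_force: 0.0
```

```bash
python3 p.py
cat > t.py <<'E'
from h import *
O=np.array([.508,.031,0]); B=np.array([[.993,.119,0],[-.119,.993,0],[0,0,1]])
for c in("top","scene"):
    img,P=cloud(c); Q=(P-O)@B.T; H,S,V=cv2.split(cv2.cvtColor(img,cv2.COLOR_BGR2HSV)); x,y,z=np.moveaxis(Q,-1,0)
    for n,h0,h1,s in (("red",0,8,100),("yellow",20,34,100),("green",45,85,80),("white",0,180,-1)):
        m=(x>-.13)&(x<.1)&(abs(y)<.14)&(z>.025)&(z<.06)&(((H>=h0)&(H<=h1)|((n=="red")&(H>172)))&(S>s) if s>0 else (S<70)&(V>90))
        q=Q[m]
        print(c,n,len(q),(np.median(q,0)*1e3).round(1) if len(q) else None)
E
python3 t.py
```

```text
6.775 rack mm -3.9 104.2 13.5 F [ 0.7  0.5 -0.7] gap 0.011716489638813365
top red 17 [-45.9  87.3  36.6]
top yellow 186 [  44.3 -100.4   47.2]
top green 190 [ 42.6 -31.8  46.9]
top white 223 [48.2 31.3 47.7]
scene red 47 [-38.8  99.2  35.5]
scene yellow 163 [ 51.3 -95.3  46.4]
scene green 160 [ 49.3 -25.5  46.1]
scene white 204 [46.1 33.2 46.9]
```

Red's lid is at 36 mm, so it stands flat on the tray. Moving over to yellow.

Request:
{"fn": "arm_command", "kwargs": {
  "moves": [-0.72,0,0,-35,0,0,0,-0.72,0,0,-35,0,0,0,-0.72,0,0,-35,0,0,0,-0.72,25,51,0,0,0,0,-0.72,25,51,0,0,0,0,-0.72,25,51,0,0,0,0,-0.72,24,50,0,0,0,0,-0.72,0,0,35,0,0,0]
}}

```text
clock: 7.88
tcp_pos: [0.6203, -0.0605, 0.0858]
orientation: [0.002, 0.998, 0.058, 0.004]
wrist_force: [-0.6, 0.4, -0.5]
finger_gap: 0.012
grip_force: 0.0
```

Request:
{"fn": "arm_command", "kwargs": {
  "moves": [-0.72,0,0,0,0,0,0]
}}

```text
clock: 8.0
tcp_pos: [0.6125, -0.056, 0.0805]
orientation: [-0.001, 0.998, 0.059, -0.003]
wrist_force: [-0.6, 0.5, -0.1]
finger_gap: 0.0121
grip_force: 0.0
```

```bash
python3 p.py; python3 t.py; python3 w.py w4
```

```text
8.0 rack mm 93.4 -98.9 80.5 F [-0.6  0.5 -0.1] gap 0.012120020809583385
top red 211 [-45.7 102.8  36.8]
top yellow 0 None
top green 0 None
top white 185 [49.1 33.8 48. ]
scene red 182 [-40.  109.5  35.7]
scene yellow 110 [ 51.9 -90.4  45.4]
scene green 160 [ 49.7 -24.7  45.9]
scene white 58 [56.5 48.2 48.2]
8.15 [ 0.6148 -0.0552  0.0844] x [0.993 0.12  0.   ] z [ 0. -0. -1.] gap 0.011654144997406527
blue 69147 [0.5811 0.0215] [0.1463 0.2366] 7.042964458465576
red 30 [0.4651 0.1202 0.0268] circ 0.4655 0.1203 0.0024 [  2. 459.] slope [ 0.67 -0.43]
yellow 2494 [ 0.5668 -0.0595  0.0464] circ 0.5635 -0.0619 0.0208 [312. 372.] slope [0.02 0.  ]
green 1806 [0.5681 0.0087 0.0465] circ 0.5547 0.0066 0.0196 [175. 356.] slope [-0.07  0.11]
white 4241 [0.5546 0.0712 0.0473] circ 0.551 0.0724 0.0208 [ 47. 364.] slope [ 0.05 -0.  ]
```

View pics/w4.png

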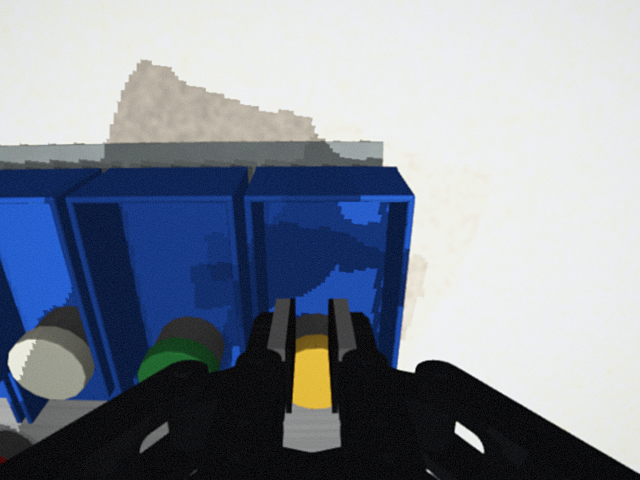

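The fingers (columns 265-360) sit about 5 mm left of the yellow bin's centre, with walls at 250-408. I'll shift +y in the tool frame by 4 mm, then descend.

Request:
{"fn": "arm_command", "kwargs": {
  "moves": [-0.72,0,4,0,0,0,0,-0.72,0,0,20,0,0,0,-0.72,0,0,20,0,0,0,-0.72,0,0,15,0,0,0,-0.72,0,0,0,0,0,0]
}}

```text
clock: 8.78
tcp_pos: [0.6143, -0.0593, 0.0279]
orientation: [-0.0, 0.998, 0.06, -0.001]
wrist_force: [0.2, -0.4, -0.3]
finger_gap: 0.0122
grip_force: 0.0
```

```bash
python3 p.py
```

```text
8.775 rack mm 94.8 -102.4 27.9 F [ 0.2 -0.4 -0.3] gap 0.012177737232920283
```

Request:
{"fn": "arm_command", "kwargs": {
  "moves": [-0.72,-8,0,1,0,0,0,-0.72,-8,0,1,0,0,0,-0.72,-8,0,1,0,0,0,-0.72,-8,0,1,0,0,0,-0.72,-8,0,1,0,0,0,-0.72,-8,0,1,0,0,0,-0.72,-8,0,1,0,0,0]
}}

```text
clock: 9.65
tcp_pos: [0.559, -0.0665, 0.0215]
orientation: [0.0, 0.998, 0.06, 0.0]
wrist_force: [0.4, 0.1, 0.3]
finger_gap: 0.0123
grip_force: 0.3
```

```bash
python3 p.py; python3 w.py w5|grep -E "yellow|green"
```

```text
9.65 rack mm 39.0 -102.9 21.5 F [0.4 0.1 0.3] gap 0.012298884200849814
yellow 3995 [ 0.5342 -0.0675  0.0418] circ 0.534 -0.0683 0.0193 [311. 410.] slope [0.01 0.  ]
green 11410 [0.5573 0.0042 0.0462] circ 0.5528 0.0062 0.0208 [ 94. 337.] slope [0.03 0.07]
```

Yellow is moving down with the fingers. Continuing over the step, then backing off and raising clear.

Request:
{"fn": "arm_command", "kwargs": {
  "moves": [-0.72,-8,0,1.1,0,0,0,-0.72,-8,0,1.1,0,0,0,-0.72,-8,0,1.1,0,0,0,-0.72,-8,0,1.1,0,0,0,-0.72,-8,0,1.1,0,0,0,-0.72,-8,0,1.1,0,0,0,-0.72,-8,0,1,0,0,0,-0.72,0,0,0,0,0,0]
}}

```text
clock: 10.7
tcp_pos: [0.5028, -0.073, 0.0138]
orientation: [-0.0, 0.998, 0.06, -0.001]
wrist_force: [0.2, 0.6, 0.2]
finger_gap: 0.0122
grip_force: 0.0
```

Request:
{"fn": "arm_command", "kwargs": {
  "moves": [-0.72,12,0,0,0,0,0,-0.72,0,0,-40,0,0,0,-0.72,0,0,-50,0,0,0,-0.72,0,0,-60,0,0,0,-0.72,10,-40,-60,0,0,0,-0.72,0,-50,0,0,0,0,-0.72,0,0,0,0,0,0]
}}

```text
clock: 11.58
tcp_pos: [0.5151, 0.0158, 0.2167]
orientation: [-0.0, 0.998, 0.062, 0.001]
wrist_force: [0.3, 0.0, 0.6]
finger_gap: 0.0121
grip_force: 0.0
```

```bash
python3 p.py; python3 t.py; python3 w.py w6
```

```text
11.575 rack mm 5.3 -15.9 216.7 F [0.3 0.  0.6] gap 0.012077513887108302
top red 0 None
top yellow 103 [ -47.3 -110.5   36.7]
top green 0 None
top white 6 [24.7 -1.6 31.3]
scene red 178 [-41.  108.7  35.6]
scene yellow 160 [-40.8 -96.7  35.5]
scene green 144 [ 49.1 -26.8  46.6]
scene white 39 [  39.1 -133.1   50.6]
11.725 [0.5147 0.013  0.2152] x [ 0.993  0.12  -0.   ] z [-0. -0. -1.] gap 0.011944812669284195
blue 71537 [0.5761 0.0386] [0.1476 0.2801] 6.5703887939453125
red 1887 [0.4511 0.1292 0.0364] circ 0.4488 0.1304 0.0201 [163. 271.] slope [-0.06  0.04]
yellow 1863 [ 0.4742 -0.0734  0.0362] circ 0.4725 -0.0746 0.0198 [414. 273.] slope [-0.06 -0.05]
green 2310 [0.5536 0.0073 0.0463] circ 0.5528 0.007 0.02 [329. 164.] slope [0.09 0.  ]
white 2355 [0.5515 0.0722 0.0473] circ 0.5511 0.0725 0.0202 [239. 156.] slope [0.12 0.02]
```

View pics/w6.png

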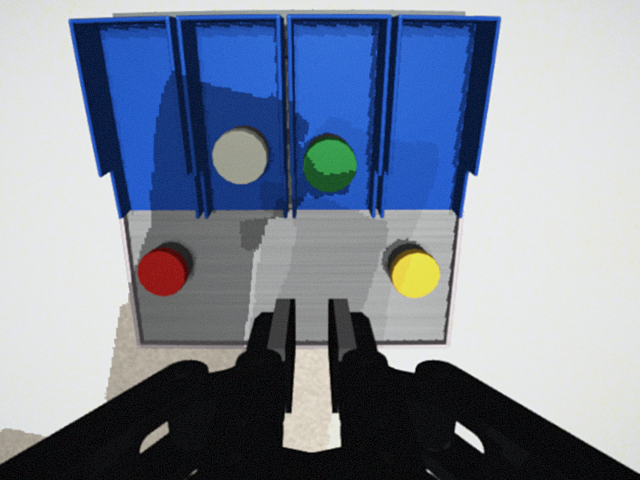

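Red (163,271) and yellow (414,273) stand flat on the tray, lids at 36 mm and about 40 mm in front of the mouths. White and green haven't moved. The arm is clear, so I'm handing in.

```bash
python3 -c "
from workcell import *
print(hand_in())"
```

```text
the job is handed in; nothing more can be done
None
```

The job is handed in: the red and yellow jars were slid out and stand flat on the tray about 40 mm in front of the bins, white and green measured unmoved, the arm went nowhere near the gel bottle or glove carton, and no verdict came back.

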